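# Tighten the lathe chuck with its key and rack the key again

## Task

Take the chuck key out of the wooden rack, put its square end fully home into the socket in the top of the lathe chuck, and turn it clockwise until the jaws are hard on the bar. Then pull the key out of the chuck and stand it back in the rack, fully down in the hole it came from. Leave the other tools in the rack, the brush and the oil can where they are.

Things in the scene. Friction and masses are not known exactly. Their poses are not given: they have to be found in the camera images.
- key_handle (a point): Chuck key, bright steel T, upright in the rack; has the rack's widest cross handle: bar 84 long, 14 thick (gripped across), 14 tall, flat upright sides. Round shank 13.4 below; square end 10 x 10, 14 long, tip bevelled to 6.4. 80 mm tall, 0.2 kg. Point: handle's centre, 73 mm above the tip. x: along the handle; z: up the shank. The square's flats are parallel and square to the handle.
- key_tip (a point): Centre of the bottom of the same key's square end, on the shank's axis, 73 mm below the handle's centre. In the rack it stands on the hole's floor, 10 mm above the bench.
- rack_top (a point): Wooden tool rack, block 50 (x) x 200 (y) x 45 mm high, fixed to the bench. Point: centre of its top, y along the row of holes. Three round holes 15.8 mm wide and 35 mm deep at y = -75, 0 and +75 mm, each with one upright tool; which tool is in which hole changes.
- socket (a point): Top of the lathe chuck (steel cylinder 100 mm across, 52 long, lying, top 190 mm above the bench): round bore 16.5 mm wide, and 5 mm down in it the pinion's end with a square hole 11 mm wide for the key. Point: on the bore's axis, level with the pinion's end (185 mm up); z up. Home, the key's tip is 14 mm below it. Headstock beside: 188 mm high, 40 mm from the axis.
- pinion (a joint): How far the chuck is tightened (rad, growing clockwise from above): 0 = jaws hard on the bar, a hard stop; -0.45 to -1.1 at the start. Drag 0.08 N m; stays where left. It does NOT tell how the square hole stands: that is any angle, found by feel: rest the key's tip lightly on the pinion and turn it until it drops in (goes in within 6 degrees of square, every 90 degrees).
- post_key_mid (a point): Another tool in the rack, to be left alone: tool post wrench, dark steel, round shank 13.4 mm with a thin round cross bar 52 mm long and 7 mm thick, 77 mm tall. The point is 40 mm above its foot.
- punch_mid (a point): Another tool in the rack, to be left alone: a plain dark steel drift, 13 mm thick, 100 mm tall, with no cross handle. The point is half-way up.
- brush_grip (a point): Bench brush with a wooden handle lying on the bench near the rack, 200 mm long; to be left alone. The point is on its handle.
- oil_can: Steel oil can standing near the rack, 60 mm in diameter, 135 mm tall with its spout; to be left alone. Origin at the centre of its foot.

How it is judged:
By the outcome, as a careful person would: the job done as asked, in the order asked, and still so for the second after the job is handed in, with the robot touching nothing.
It also fails if it takes over 67 s, if anything falls off the work surface, if the arm or the gripper's body presses on something with over 40 N, if the wrist force passes 120 N, or if a joint passes its speed limit or range.

## Robot

A 6-joint arm with a two-finger parallel gripper is mounted at the origin on the work surface. World frame = base frame: x ahead of the robot, y to its left, z up, the work surface at z = 0. Lengths are in m, angles in degrees, forces in N, time in s.
With the tool pointing down it reaches from about 0.325 to 0.85 m from the base axis. Payload 15.5 kg.
Tool frame: the origin (TCP) lies midway between the tips of the shut fingers; the grasp point (between the pads) lies 19 mm behind it; z points along the fingers, y is the line along which they close (so a half turn about z gives the same grasp; the last joint's range is limited). The gripper opens to 91 mm and grips with 3 to 60 N. Pads are 32 mm wide; open, the fingers measure 118 mm over their backs; the gripper's body (76 mm by 178 mm) begins 60 mm behind the grasp point.
Start: joints at [-79.67, 28.281, 77.091, -0, 74.628, -5.472], TCP at [0.17, -0.601, 0.214] pointing down, gripper open.
Joint ranges: [-166.48, 166.48], [-47.26, 123.95], [12.59, 153.08], [-70.14, 250.14], [6.76, 159.57], [-176.63, 176.63]. Speed limits (degrees/s): [108.29, 108.29, 147.25, 172.46, 172.46, 172.46].

## Interface

Orientations are given as a 3x3 rotation matrix whose columns are the frame's x, y, z axes.
In Python, from bench import ctrl gives the robot as it stands. The module is installed in compiled form; this text tells all that it offers. Calls block until the motion is done:
- ctrl.goto(position, orientation): joint-space move of the TCP to a pose.
- ctrl.move_l(position, vel=0.15, ori=None, contact_N=None): straight line of the TCP; ori=None keeps the orientation; vel is the mean speed in m/s. With contact_N (N) it stops when the force on the tool has changed by that much, and returns True; else False.
- ctrl.movej(angles): joint-space move.
- ctrl.command_gripper(opening): opening from 0.0 (shut) to 1.0 (fully open); the grip force is fixed at half the most; returns when the fingers have stopped.
- ctrl.sleep(seconds).
- ctrl.ik(position, orientation): joint angles nearest the present ones, or None.
- ctrl.read_camera(name): name is "scene" or "top" or "wrist"; returns the picture (480x640x3 uint8, blue, green, red); there is no depth.
- ctrl.camera_params(name): a dict with "fx", "fy", "cx", "cy" (pixels), "pose" (4x4, takes a point from camera to world coordinates); the wrist camera has in their place "T_tool_cam" (4x4, takes a point from camera to tool coordinates, whose origin is the TCP and whose axes are the flange's). Camera axes: x right, y up, looking along -z (the intrinsics and any distortion apply to the point x, -y, -z); pixel columns grow to the right and rows downward; lengths in m; the calibration is good to about 2 mm. The wrist camera is an equidistant fisheye: a pixel r from the principal point sees the ray r / f radians off the axis. A picture is of the moment at which its call begins: read the wrist's pose just before it. camera_params takes no time and is no camera call.
A pose or a line that the arm cannot do raises ctrl.MotionError and nothing moves.
- ctrl.sign_off(): hands the job in; it is judged then, once.
Readings, each from a call of its own:
- ctrl.current_t(): time.
- ctrl.current_q(): joint angles.
- ctrl.current_dq(): joint speeds.
- ctrl.current_effort(): joint torques, N m.
- ctrl.current_tool_pos(): TCP position.
- ctrl.current_eef_rot(): TCP orientation.
- ctrl.current_contact_force(): force on the tool from outside, world axes, zero at the start.
- ctrl.current_wrist_torque(): the same for the moment, N m.
- ctrl.current_grip_width(): opening from 0.0 (shut) to 1.0 (fully open).
- ctrl.current_grasp_force(): force on a finger pad.
Only numpy, scipy, OpenCV 4.12 (cv2) and the standard library are available. Lean on these libraries where they do the work, as an engineer would, in place of code of your own. Each camera call takes 0.05 s, during which the arm holds its last target. There are 200 camera calls.

## Working session

There is one attempt and no reset: what is moved stays moved. The work goes in short steps, each a Python script; the robot and the scene stay as the last script left them, time stands still between calls to the robot, and variables do not carry over. Pictures are saved under pics/ and viewed, at most 10 in all, crops included, and the job is handed in when it is done.

```bash
mkdir -p pics
python3 - <<'E'
from bench import ctrl
import cv2,numpy as np
for n in("scene","top","wrist"):
    im=ctrl.read_camera(n); cv2.imwrite(f"pics/{n}0.png",im)
    p=ctrl.camera_params(n); print(n,{k:(np.round(v,4).tolist()) for k,v in p.items()})
print(ctrl.current_t(),ctrl.current_eef_rot().round(3),ctrl.current_contact_force())
E
```

```text
scene {'fx': 523.2897, 'fy': 523.2897, 'cx': 322.5239, 'cy': 237.7493, 'pose': [[0.6202, -0.6587, 0.426, 0.9529], [0.7844, 0.5211, -0.3364, -0.3726], [-0.0004, 0.5427, 0.8399, 0.9574], [0.0, 0.0, 0.0, 1.0]]}
top {'fx': 536.3576, 'fy': 536.3576, 'cx': 314.265, 'cy': 237.4656, 'pose': [[-0.0014, 0.9839, -0.1787, 0.3395], [-0.9999, 0.0005, 0.0106, -0.0267], [0.0105, 0.1787, 0.9838, 1.1101], [0.0, 0.0, 0.0, 1.0]]}
wrist {'fx': 371.6483, 'fy': 371.6483, 'cx': 315.128, 'cy': 235.7429, 'T_tool_cam': [[0.0012, 0.9565, 0.2918, 0.0835], [1.0, -0.0011, -0.0008, -0.002], [-0.0004, 0.2918, -0.9565, -0.1708], [0.0, 0.0, 0.0, 1.0]]}
0.15 [[ 0.962  0.272 -0.   ]
 [ 0.272 -0.962  0.001]
 [ 0.    -0.001 -1.   ]] [-0.81663571  0.53804236  0.53136868]
```

View pics/top0.png

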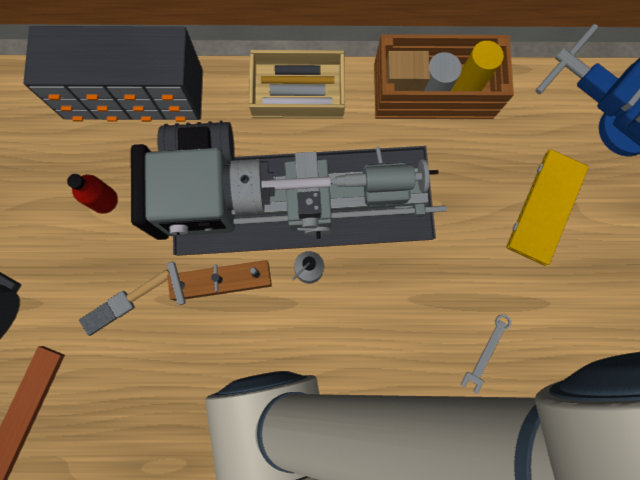

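View pics/scene0.png

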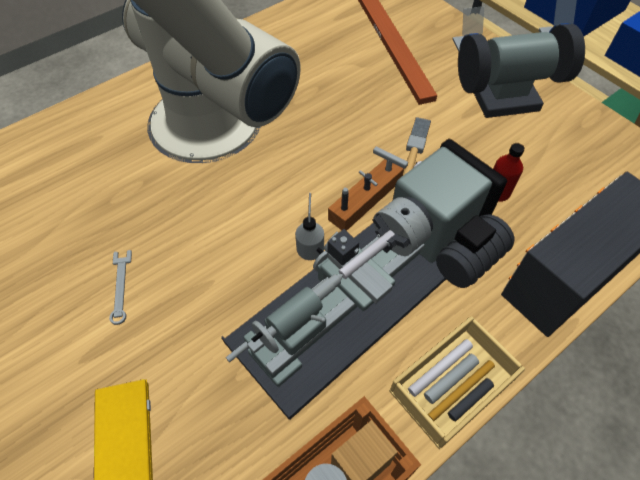

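The top view shows the T key at the left end of the rack, around (176,283), and its handle runs from about (172,263) to (182,303). The wrench is at (216,278), the punch at (255,272), the oil can at (309,267) and the chuck bore at about (245,179). The scene view shows the same layout.

```bash
cat > h.py <<'E'
from bench import ctrl
import cv2,numpy as np
def ray(n,u,v,T=None):
    p=ctrl.camera_params(n)
    x=(u-p['cx'])/p['fx'];y=(v-p['cy'])/p['fy']
    if n=='wrist':
        r=np.hypot(x,y);d=np.array([x/r*np.sin(r),-y/r*np.sin(r),-np.cos(r)]) if r>0 else np.array([0,0,-1.])
        T=T@p['T_tool_cam']
    else: d=np.array([x,-y,-1.]);T=p['pose']
    T=np.array(T);return T[:3,3],T[:3,:3]@d
def pt(n,u,v,z,T=None):
    o,d=ray(n,u,v,T);return o+d*(z-o[2])/d[2]
def tool():
    T=np.eye(4);T[:3,:3]=ctrl.current_eef_rot();T[:3,3]=ctrl.current_tool_pos();return T
def down(a):  # tool x at angle a deg in world, z down
    c,s=np.cos(np.radians(a)),np.sin(np.radians(a));return np.array([[c,s,0],[s,-c,0],[0,0,-1.]])
def snap(name,f=1):
    T=tool();im=ctrl.read_camera('wrist');cv2.imwrite(f'pics/{name}.png',im);np.save(f'pics/{name}.npy',T);return im,T
E
python3 - <<'E'
from h import *
np.set_printoptions(precision=4,suppress=True)
a=pt('top',172,263,.09);b=pt('top',181,302,.09);s=pt('top',245,179,.19)
s2=pt('scene',405,211,.19)
r=[pt('top',*p,.045) for p in((168,277),(173,300),(271,285),(269,262))]
print(a,b,(a+b)/2,'sock',s,s2,r,'can',pt('top',309,267,.07))
h=np.degrees(np.arctan2(*(a-b)[1::-1]));print('handle angle',h)
# view pose: tool x pointing away from lathe (camera on robot side)
k=(a+b)/2
for ang in (h,h+180,h-180):
    for q in(k,s):
        print(ang,ctrl.ik([q[0],q[1],.3],down(ang)))
E
```

```text
[0.4751 0.2343 0.09  ] [0.4009 0.214  0.09  ] [0.438  0.2241 0.09  ] sock [0.6121 0.0863 0.19  ] [0.611  0.0872 0.19  ] [array([0.453 , 0.2525, 0.045 ]), array([0.4076, 0.2405, 0.045 ]), array([0.437 , 0.0479, 0.045 ]), array([0.4831, 0.0525, 0.045 ])] can [ 0.4698 -0.0275  0.07  ]
handle angle 15.336273760604664
15.336273760604664 [20.1446 12.7693 87.7309 -0.     79.4999 94.8084]
15.336273760604664 [ 2.494  23.9251 70.8452 -0.     85.2297 77.1577]
195.33627376060466 [ 20.1446  12.7693  87.7309  -0.      79.4999 -85.1916]
195.33627376060466 [   2.494    23.9251   70.8452   -0.       85.2297 -102.8423]
-164.66372623939534 [ 20.1446  12.7693  87.7309  -0.      79.4999 -85.1916]
-164.66372623939534 [   2.494    23.9251   70.8452   -0.       85.2297 -102.8423]
```

Run:
```python
from h import *
R=down(195.3)
ctrl.goto([.612,.087,.36],R);print(ctrl.current_t());ctrl.sleep(.2)
im1,_=snap('chuck')
ctrl.goto([.438,.224,.26],R);print(ctrl.current_t());ctrl.sleep(.2)
im2,_=snap('key');print(ctrl.current_tool_pos())
o=np.hstack([im1[60:460,120:520],im2[60:460,120:520]]);cv2.imwrite('pics/both.png',o)
```

```text
3.0667
4.275
[0.43889874 0.22363644 0.26017245]
```

View pics/both.png

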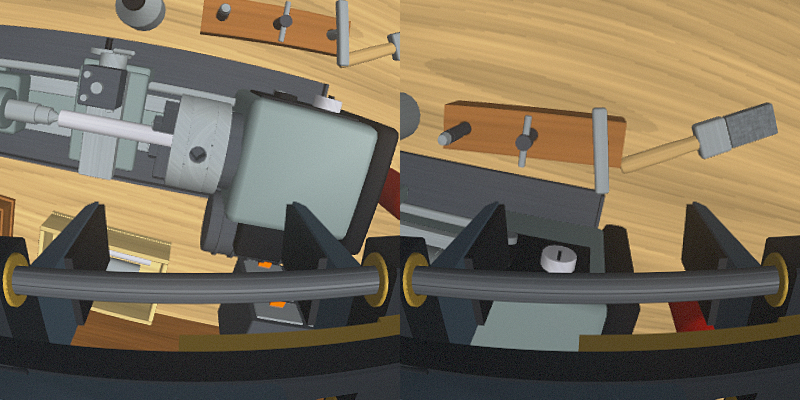

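The left half (chuck view) has the bore at crop (199,155), which is full-image (319,215). The right half (key view) has the handle upright at crop x≈201, y 109–192. I'll zoom both to refine these.

Run:
```python
from h import *
a=cv2.imread('pics/chuck.png')[180:250,284:354];b=cv2.imread('pics/key.png')[160:260,270:370]
cv2.imwrite('pics/zoom.png',np.hstack([cv2.resize(a,(400,400),interpolation=0),cv2.resize(b,(400,400),interpolation=0)]))
g=cv2.cvtColor(a,6);m=(g<60).astype(np.uint8)
n,l,s,c=cv2.connectedComponentsWithStats(m)
for i in range(1,n):
    if s[i,4]>20: print('bore',s[i],c[i]+[284,180])
hsv=cv2.cvtColor(b,40);m=((hsv[...,1]<50)&(hsv[...,2]>110)).astype(np.uint8)
n,l,s,c=cv2.connectedComponentsWithStats(m)
for i in range(1,n):
    if s[i,4]>100: print('key',s[i],c[i]+[270,160],cv2.minAreaRect(np.argwhere(l==i)[:,::-1].astype(np.float32)))
```

```text
key [  42    8   17   86 1161] [320.6744186 210.1369509] ((50.5355110168457, 50.565486907958984), (85.11940002441406, 14.491952896118164), 88.09085083007812)
```

View pics/zoom.png

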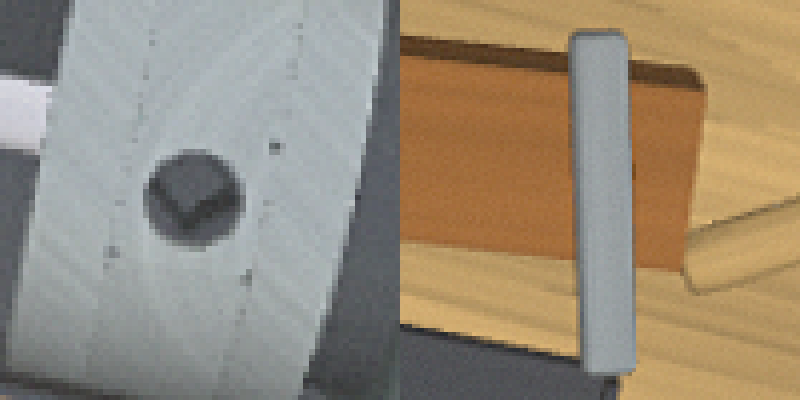

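The bore centre is at zoom (193,199), which is full-image (317.8,214.8). Inside it, dark V-shaped edges suggest the square sits about 35° CCW of the key. The handle's top face runs from zoom (598,38) to (607,372).

Run:
```python
from h import *
np.set_printoptions(precision=4,suppress=True)
Tc=np.load('pics/chuck.npy');Tk=np.load('pics/key.npy')
s=pt('wrist',317.8,214.8,.1895,Tc)
a=pt('wrist',270+198/4,160+37/4,.09,Tk);b=pt('wrist',270+207/4,160+372/4,.09,Tk)
k=(a+b)/2
print('s',s,'k',k,'len',np.linalg.norm(a-b),'ang',np.degrees(np.arctan2(*(a-b)[1::-1])))
print('tool frame key',Tk[:3,:3].T@(k-Tk[:3,3]),'sock',Tc[:3,:3].T@(s-Tc[:3,3]))
```

```text
s [0.6119 0.0911 0.1895] k [0.436  0.2302 0.09  ] len 0.08154518566653361 ang -162.98581749318572
tool frame key [0.0015 0.0071 0.1703] sock [-0.001   0.0044  0.1705]
```

Run:
```python
from h import *
np.set_printoptions(precision=4,suppress=True)
R=down(197.0)
ctrl.command_gripper(.55)
ctrl.goto([.4365,.228,.14],R);ctrl.sleep(.1)
im,T=snap('near');cv2.imwrite('pics/nearc.png',cv2.resize(im[60:300,160:480],(800,600)))
print(ctrl.current_t(),T[:3,3],ctrl.current_contact_force())
```

```text
6.0 [0.4378 0.2285 0.1418] [-0.1019  0.7439  0.7113]
```

View pics/nearc.png

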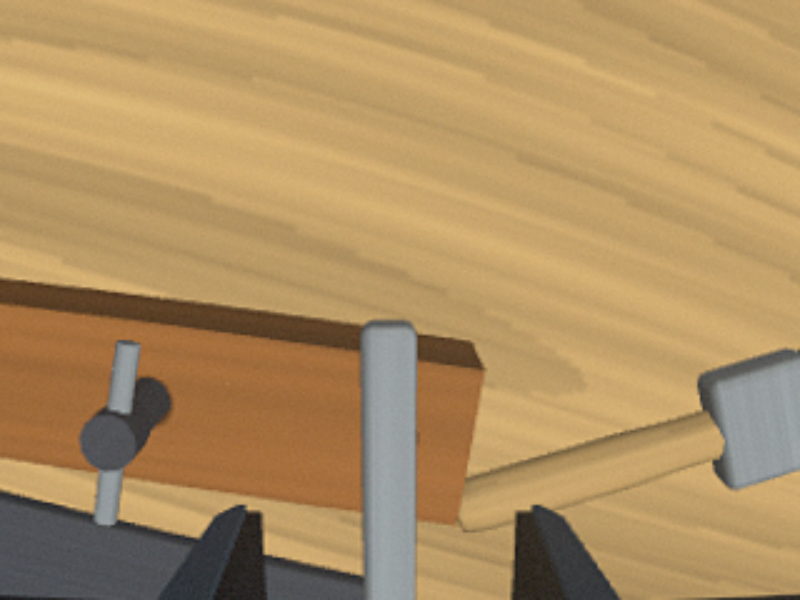

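The handle (x≈389) is centred between the fingertips (263 and 515) and parallel to them, so I'll descend and grip.

Run:
```python
from h import *
np.set_printoptions(precision=4,suppress=True)
R=down(197.0)
print(ctrl.move_l([.4365,.2283,.064],vel=.08,ori=R,contact_N=10))
ctrl.sleep(.3);print(tool()[:3,3],ctrl.current_contact_force(),ctrl.current_t())
ctrl.command_gripper(.22);print('w',ctrl.current_grip_width(),ctrl.current_contact_force())
ctrl.command_gripper(0);ctrl.sleep(.3)
print('w',ctrl.current_grip_width(),ctrl.current_grasp_force(),ctrl.current_contact_force(),ctrl.current_wrist_torque(),tool()[:3,3],ctrl.current_q(),ctrl.current_t())
```

```text
False
[0.4367 0.2284 0.0642] [-0.3887  1.0407 -0.0035] 7.4
w 0.22014314243133934 [ 0.8766  0.2318 -0.0132]
w 0.15144195669474342 30.0000062584877 [-0.0557 -0.2872 -0.0726] [ 0.115  -0.0605  0.0147] [0.4365 0.2283 0.064 ] [ 20.66    30.2748 104.7819   0.0004  44.9472 -86.3391] 8.6
```

Run:
```python
from h import *
np.set_printoptions(precision=4,suppress=True)
ctrl.move_l([.4365,.2283,.28],vel=.12)
ctrl.sleep(.1);print(ctrl.current_contact_force(),ctrl.current_grip_width(),ctrl.current_t())
R=down(250)
print(ctrl.ik([.6124,.0892,.28],R))
ctrl.goto([.6124,.0892,.28],R);ctrl.sleep(.2)
print(tool()[:3,3],ctrl.current_contact_force(),ctrl.current_wrist_torque(),ctrl.current_t())
print(ctrl.move_l([.6124,.0892,.252],vel=.06,ori=R,contact_N=5));ctrl.sleep(.2)
print(tool()[:3,3],ctrl.current_contact_force())
print(ctrl.move_l([.6124,.0892,.230],vel=.02,ori=R,contact_N=5))
print(tool()[:3,3],ctrl.current_contact_force(),ctrl.current_t())
ctrl.sleep(.2);print(tool()[:3,3],ctrl.current_contact_force(),ctrl.current_q())
```

```text
[ 0.2663  0.467  -1.9675] 0.15443190258327105 10.65
[   2.7607   24.7399   72.5872   -0.       82.6728 -157.2393]
[0.6121 0.0898 0.2802] [ 0.6302  0.2804 -1.4917] [ 0.0977 -0.0823  0.0357] 12.025
False
[0.6126 0.0892 0.2524] [ 0.9097 -0.6961 -2.4731]
True
[0.612  0.0891 0.2354] [-1.1334 -0.8001  1.7478] 13.625
[0.612  0.0891 0.2354] [-0.9606 -0.8354  1.7322] [   2.7587   26.7097   76.348    -0.0052   77.0254 -157.2392]
```

Run:
```python
from h import *
np.set_printoptions(precision=4,suppress=True)
x,y=.6122,.0891
for a in range(244,190,-6):
    q=ctrl.current_q();q=np.array(q,float);q[5]+=6
    ctrl.movej(q)
    hit=ctrl.move_l([x,y,.2255],vel=.02,ori=down(a),contact_N=5)
    p=tool()[:3,3];print(a,hit,p,ctrl.current_contact_force(),ctrl.current_wrist_torque()[2],round(ctrl.current_t(),2))
    if p[2]<.231: break
```

```text
244 True [0.6115 0.089  0.2312] [ 2.0144 -0.418  -6.4874] -0.06893811204348194 14.38
238 True [0.6115 0.089  0.2291] [ 1.2859 -0.2593 -1.4829] -0.03624860654484936 14.85
```

Run:
```python
from h import *
np.set_printoptions(precision=4,suppress=True)
ctrl.sleep(.3);print(tool()[:3,3],ctrl.current_contact_force(),ctrl.current_wrist_torque())
p=tool()[:3,3]
for i in range(3):
    hit=ctrl.move_l([p[0],p[1],.2245],vel=.02,ori=down(238-3*i),contact_N=8);ctrl.sleep(.2)
    p=tool()[:3,3];print(hit,p,ctrl.current_contact_force(),ctrl.current_wrist_torque(),round(ctrl.current_t(),2))
    if p[2]<.2257: break
```

```text
[0.6115 0.089  0.2291] [ 0.6052 -0.1595 -3.0459] [ 0.1579 -0.4021 -0.0455]
True [0.6116 0.089  0.2247] [-0.2388 -0.2108  6.4671] [ 0.1628  0.0052 -0.0985] 15.64
```

Run:
```python
from h import *
np.set_printoptions(precision=4,suppress=True)
q=np.array(ctrl.current_q(),float)
for i in range(30):
    q[5]+=3 if i else 3
    ctrl.movej(q);ctrl.sleep(.03)
    m=ctrl.current_wrist_torque()[2];f=ctrl.current_contact_force()
    print(round(q[5],1),round(ctrl.current_q()[5],2),round(m,3),f.round(1),round(tool()[2,3],4),round(ctrl.current_grip_width(),4),round(ctrl.current_t(),2))
    if abs(m)>.45 or np.linalg.norm(f)>30: break
```

```text
-142.3 -142.35 -0.017 [ 0.7 -0.4  5.2] 0.2248 0.1532 15.93
-139.3 -139.33 -0.0 [0.1 0.5 5.1] 0.2248 0.1532 16.21
-136.3 -136.33 0.027 [ 0.1 -0.1  5.7] 0.2248 0.1484 16.49
-133.3 -133.33 -0.007 [ 0.4 -0.1  5.1] 0.2248 0.1522 16.77
-130.3 -130.33 0.013 [ 0.2 -0.4  4.9] 0.2248 0.1505 17.06
-127.3 -127.33 0.052 [-0.7  0.2  5.1] 0.2248 0.1504 17.34
-124.3 -124.33 0.021 [0.1 0.7 4.7] 0.2248 0.153 17.62
-121.3 -121.33 0.083 [-0.2 -0.1  5.6] 0.2248 0.1539 17.91
-118.3 -118.33 0.053 [-0.1  0.   5.6] 0.2248 0.1495 18.19
-115.3 -115.34 0.039 [ 0.4 -0.3  5.1] 0.2248 0.1518 18.48
-112.3 -112.33 0.07 [ 0.7 -0.1  5.2] 0.2248 0.1497 18.76
-109.3 -109.33 0.049 [-0.4 -1.1  5.3] 0.2248 0.1504 19.04
-106.3 -106.33 0.018 [ 0.2 -0.3  4.9] 0.2248 0.1484 19.32
-103.3 -103.35 0.047 [-0.4 -2.   5.5] 0.2248 0.1545 19.61
-100.3 -100.35 0.014 [ 0.3 -0.8  5.6] 0.2248 0.1539 19.89
-97.3 -97.35 0.052 [ 0.6 -1.   5.8] 0.2248 0.1496 20.18
-94.3 -94.36 0.044 [-0.2 -1.4  4.6] 0.2248 0.149 20.46
-91.3 -91.36 -0.004 [-0.3 -0.7  5.2] 0.2248 0.1466 20.74
-88.3 -88.36 0.008 [ 0.7 -0.7  5. ] 0.2248 0.1508 21.02
-85.3 -85.35 0.046 [ 0.6 -0.4  5.2] 0.2248 0.1522 21.31
-82.3 -82.35 0.021 [ 0.7 -1.5  5.7] 0.2248 0.1512 21.59
-79.3 -79.35 0.091 [ 0.9 -0.7  4.4] 0.2248 0.1518 21.88
-76.3 -76.35 0.141 [ 0.5 -1.6  5.4] 0.2248 0.1521 22.16
-73.3 -73.35 0.227 [ 1.  -1.6  5.3] 0.2248 0.1518 22.44
-70.3 -70.36 0.237 [ 0.5 -1.4  5.4] 0.2248 0.1478 22.73
-67.3 -67.36 0.192 [ 0.6 -1.5  5.9] 0.2248 0.1536 23.01
-64.3 -64.37 0.365 [ 1.1 -1.6  5. ] 0.2248 0.1501 23.29
-61.3 -61.37 0.21 [ 0.1 -1.6  5.5] 0.2248 0.1519 23.57
-58.3 -58.36 0.044 [ 0.4 -1.5  6.3] 0.2248 0.1517 23.86
-55.3 -55.37 0.187 [ 0.7 -2.3  5. ] 0.2248 0.1507 24.14
```

Run:
```python
from h import *
im,T=snap('turn');cv2.imwrite('pics/turnc.png',cv2.resize(im[120:360,160:480],(800,600)))
print(T.round(4),ctrl.current_wrist_torque(),ctrl.current_contact_force())
```

```text
[[-8.491e-01  5.283e-01  1.000e-03  6.118e-01]
 [ 5.283e-01  8.491e-01 -4.000e-04  8.870e-02]
 [-1.100e-03  1.000e-04 -1.000e+00  2.248e-01]
 [ 0.000e+00  0.000e+00  0.000e+00  1.000e+00]] [-0.38816983 -0.28529472  0.21150281] [ 1.498712   -1.60348702  5.03634792]
```

View pics/turnc.png

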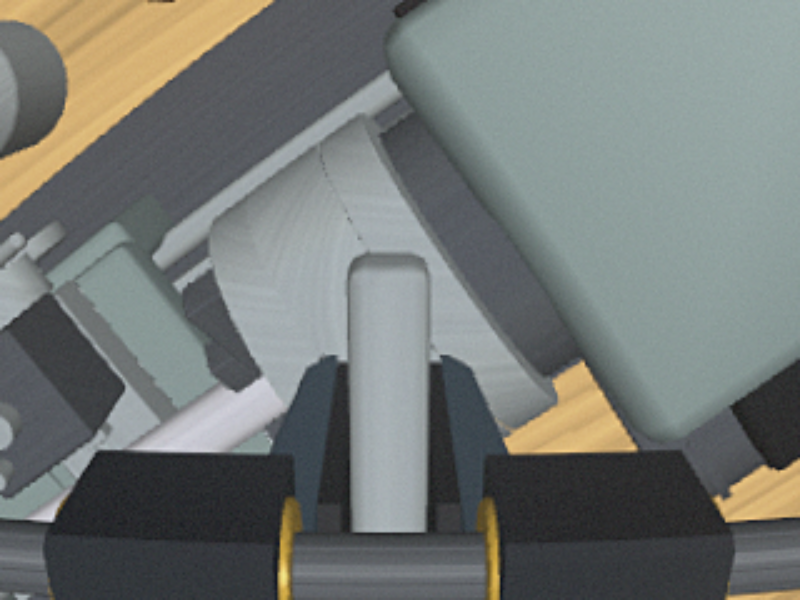

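The handle is still square in the fingers, so it hasn't slipped in the grip. I'll check the seating depth and the torque at rest with averaged readings.

```bash
cat >> h.py <<'E'
def avg(n=8):
    F=[];M=[]
    for _ in range(n):
        ctrl.sleep(.02);F.append(ctrl.current_contact_force());M.append(ctrl.current_wrist_torque())
    return np.mean(F,0).round(2),np.mean(M,0).round(3)
E
python3 - <<'E'
from h import *
np.set_printoptions(precision=4,suppress=True)
print(avg())
p=tool()[:3,3]
hit=ctrl.move_l([p[0],p[1],.2215],vel=.01,contact_N=12)
print(hit,tool()[:3,3],avg(),ctrl.current_grip_width(),round(ctrl.current_t(),2))
q=np.array(ctrl.current_q(),float)
for d in (4,4,-4):
    q[5]+=d;ctrl.movej(q);print(round(q[5],1),round(ctrl.current_q()[5],2),avg(),tool()[2,3].round(4),round(ctrl.current_t(),2))
E
```

```text
(array([ 0.45, -1.8 ,  5.42]), array([-0.416, -0.256,  0.17 ]))
True [0.612  0.0886 0.2248] (array([-1.81, -0.68,  7.6 ]), array([-0.153,  0.226,  0.168])) 0.15420823694396152 24.67
-51.4 -51.55 (array([-0.65, -1.08,  5.42]), array([-0.172,  0.015, -0.07 ])) 0.2248 25.05
-47.4 -47.55 (array([-0.56, -0.65,  5.27]), array([-0.126,  0.039, -0.067])) 0.2248 25.43
-51.4 -51.63 (array([-0.8 , -0.62,  5.62]), array([-0.079,  0.02 , -0.006])) 0.2248 25.82
```

Run:
```python
from h import *
np.set_printoptions(precision=4,suppress=True)
x,y=.6119,.0889
def yaw(): R=ctrl.current_eef_rot();return np.degrees(np.arctan2(R[1,0],R[0,0]))%360
a0=yaw();print('yaw',a0)
for d in (0,-15,-30,-45):
    ctrl.move_l([x,y,.241],vel=.05);print('up',avg(4))
    q=np.array(ctrl.current_q(),float);q[5]-=(d-(yaw()-a0));ctrl.movej(q)
    hit=ctrl.move_l([x,y,.2243],vel=.03,ori=down(yaw()),contact_N=7)
    print(d,round(yaw(),1),hit,tool()[:3,3],avg(4),round(ctrl.current_t(),2))
```

```text
yaw 144.32967454637102
up (array([  1.45,   2.27, -26.76]), array([ 0.629, -0.355, -0.027]))
0 144.4 True [0.6101 0.0896 0.2375] (array([-0.67,  1.45,  7.03]), array([ 0.291,  0.099, -0.041])) 26.88
up (array([ -1.38,   2.47, -20.57]), array([ 0.543,  0.236, -0.064]))
-15 129.6 True [0.6109 0.0893 0.2394] (array([-0.37,  1.11,  7.18]), array([ 0.26 ,  0.108, -0.068])) 27.84
up (array([ -1.88,   1.75, -15.22]), array([ 0.403,  0.176, -0.079]))
-30 114.6 True [0.6117 0.089  0.2404] (array([-1.1 ,  0.87,  7.28]), array([ 0.224,  0.183, -0.101])) 28.8
up (array([-2.46,  2.1 ,  0.66]), array([ 0.464,  0.565, -0.08 ]))
-45 99.6 True [0.6124 0.0889 0.2401] (array([-1.32, -0.24,  7.32]), array([0.008, 0.139, 0.   ])) 29.8
```

Run:
```python
from h import *
im,T=snap('stuck');im2=ctrl.read_camera('scene')
print(T[:3,3],ctrl.current_grip_width(),ctrl.current_grasp_force(),ctrl.current_t())
cv2.imwrite('pics/stuckc.png',np.hstack([cv2.resize(im[120:360,180:460],(467,400)),cv2.resize(im2[120:280,340:470],(325,400))]))
```

```text
[0.61245397 0.08891317 0.24013518] 0.15326427842055024 29.99430388212204 29.9
```

View pics/stuckc.png

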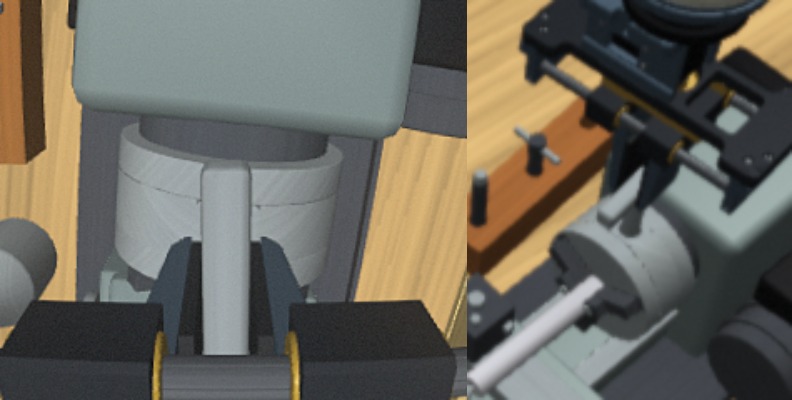

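The key is still in the chuck with its handle low in the fingertips, so the gripper slid up it. The square probably cammed past the jaw stop: torque rose near j6 ≈ -76, then fell away. I'll regrip at the proper height and turn again with a lower torque limit.

Run:
```python
from h import *
np.set_printoptions(precision=4,suppress=True)
ctrl.command_gripper(.35);p=tool()[:3,3]
print('free',avg(6))
print(ctrl.move_l([.6122,.089,.2255],vel=.06,contact_N=10),tool()[:3,3])
ctrl.command_gripper(0);print('gripped',avg(6),ctrl.current_grip_width(),round(ctrl.current_t(),2))
q=np.array(ctrl.current_q(),float);m0=avg(4)[1][2];hi=0
for i in range(8):
    q[5]+=3;ctrl.movej(q);f,m=avg(4)
    print(round(q[5],1),round(ctrl.current_q()[5],2),m,f,round(ctrl.current_t(),2))
    if m[2]>.2:break
```

```text
free (array([-0.2 , -0.49, -0.19]), array([ 0.005, -0.144,  0.01 ]))
False [0.6119 0.089  0.2249]
gripped (array([0.91, 0.3 , 1.33]), array([ 0.041, -0.162, -0.   ])) 0.1523568157389699 31.38
-3.8 -3.86 [ 0.243 -0.062 -0.01 ] [-0.56  1.06  1.18] 31.77
-0.8 -0.89 [0.527 0.127 0.01 ] [-0.83  2.58  1.35] 32.08
2.2 2.1 [ 0.719  0.196 -0.006] [-1.07  3.3   1.5 ] 32.4
5.2 5.1 [0.815 0.168 0.033] [-1.34  3.39  1.31] 32.72
8.2 8.1 [0.899 0.119 0.04 ] [-1.1   3.71  0.9 ] 33.03
11.2 11.1 [0.974 0.062 0.061] [-0.94  3.91  0.93] 33.35
14.2 14.1 [1.01  0.021 0.139] [-0.69  4.21  0.5 ] 33.67
17.2 17.1 [ 1.043 -0.049  0.146] [-0.07  4.26  0.67] 33.98
```

The torque now rises at j6 ≈ +14, exactly 90° after the earlier rise at -76. That confirms the pinion is at its hard stop. I'll press a little more, back off within the play and pull out gently.

Run:
```python
from h import *
np.set_printoptions(precision=4,suppress=True)
q=np.array(ctrl.current_q(),float);q[5]=17.2
for i in range(2):
    q[5]+=2.5;ctrl.movej(q);f,m=avg(5);print(round(q[5],1),m,f,ctrl.current_grip_width())
    if m[2]>.22:break
for t in (12,7,3):
    q[5]=t;ctrl.movej(q);f,m=avg(4);print(t,m,f,tool()[:3,3])
p=tool()[:3,3]
for z in (.229,.234,.239,.244):
    h=ctrl.move_l([p[0],p[1],z],vel=.03,contact_N=14);print(h,tool()[:3,3],*avg(4),round(ctrl.current_t(),2))
    if h:break
```

```text
19.7 [ 1.12  -0.132  0.29 ] [0.2  5.   0.49] 0.1515213932733118
12 [1.048 0.02  0.142] [-0.95  4.81  0.55] [0.6123 0.089  0.2257]
7 [ 0.834  0.193 -0.002] [-1.43  3.31  0.74] [0.6123 0.089  0.2256]
3 [ 0.423  0.147 -0.001] [-1.73  2.25  1.  ] [0.6123 0.0889 0.2257]
False [0.6125 0.0888 0.2292] [ 0.41  1.98 -1.18] [ 0.431 -0.103  0.002] 35.6
False [0.6125 0.0889 0.2343] [-0.4   1.36 -1.54] [ 0.297 -0.146  0.032] 35.98
False [0.6125 0.0887 0.2392] [-0.13 -0.34 -1.94] [-0.029 -0.107  0.018] 36.37
False [0.6125 0.0889 0.2443] [-0.4  -0.36 -1.52] [-0.016 -0.126 -0.015] 36.75
```

The key came out freely. Next I'll carry it over the rack hole and check its position in the grip against the earlier image.

Run:
```python
from h import *
np.set_printoptions(precision=4,suppress=True)
p=tool()[:3,3];ctrl.move_l([p[0],p[1],.285],vel=.12)
R=down(197.0);ctrl.goto([.4365,.2283,.28],R);ctrl.sleep(.1)
ctrl.move_l([.4365,.2283,.125],vel=.12,ori=R);ctrl.sleep(.1)
im,T=snap('back');print(T[:3,3],avg(4),round(ctrl.current_t(),2),ctrl.current_q())
a=cv2.imread('pics/turn.png')[195:265,281:351];b=im[195:265,281:351]
cv2.imwrite('pics/cmp.png',np.hstack([cv2.resize(x,(400,400),interpolation=0) for x in(a,b)]))
```

```text
[0.4368 0.2284 0.1255] (array([ 0.19,  0.37, -1.77]), array([ 0.109, -0.127, -0.005])) 40.44 [ 20.6611  24.5126 101.5522   0.0002  53.8956 -86.3371]
```

View pics/cmp.png

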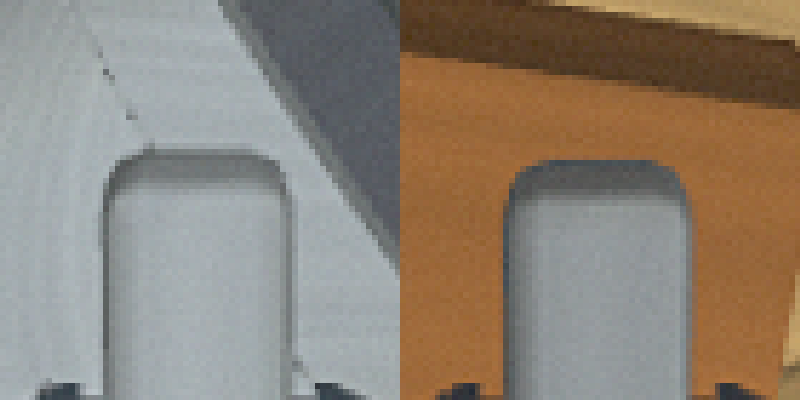

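Compared with the earlier view, the near end of the handle is about 2.3 px (≈0.9 mm) toward −tool x. I'll shift by that amount and insert.

Run:
```python
from h import *
np.set_printoptions(precision=4,suppress=True)
R=down(197.0);x,y=.4357,.2281
ctrl.move_l([x,y,.108],vel=.06,ori=R);ctrl.sleep(.1)
h=ctrl.move_l([x,y,.068],vel=.03,ori=R,contact_N=8);print(h,tool()[:3,3],*avg(4),round(ctrl.current_t(),2))
if not h:
    h=ctrl.move_l([x,y,.0625],vel=.015,ori=R,contact_N=6);print(h,tool()[:3,3],*avg(4),round(ctrl.current_t(),2))
```

```text
False [0.4358 0.2281 0.0682] [-0.2   0.21 -2.23] [ 0.078 -0.113  0.002] 42.52
True [0.4359 0.2282 0.0645] [-0.97 -0.15  9.09] [0.159 0.035 0.013] 42.91
```

Run:
```python
from h import *
np.set_printoptions(precision=4,suppress=True)
ctrl.command_gripper(.5);p=tool()[:3,3]
print(avg(4));ctrl.move_l([p[0],p[1],.26],vel=.12);ctrl.sleep(.2)
im2,_=snap('end_key');t=ctrl.read_camera('top')
ctrl.goto([.612,.087,.36],down(195.3));ctrl.sleep(.3)
im1,_=snap('end_chuck');print(round(ctrl.current_t(),2))
a=im1[180:250,284:354];b=im2[110:310,180:380]
cv2.imwrite('pics/end.png',np.hstack([cv2.resize(a,(400,400),interpolation=0),cv2.resize(b,(400,400))]))
```

```text
(array([-0.57,  0.34,  0.04]), array([ 0.127, -0.119,  0.014]))
47.04
```

View pics/end.png

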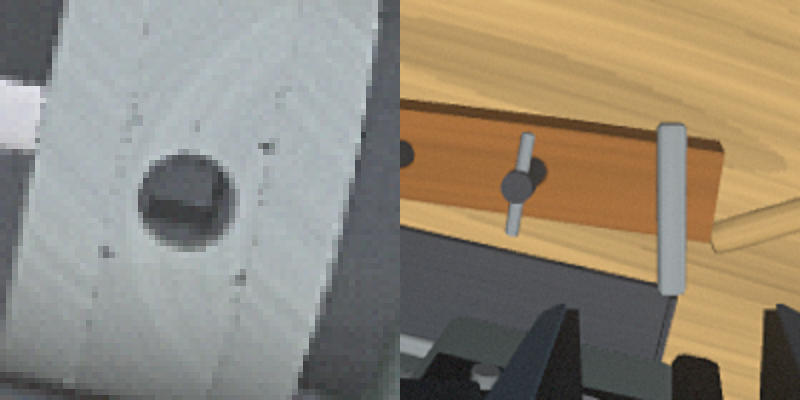

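The socket's square now sits about 7° clockwise of the image axes, where it started about 35° counter-clockwise. That is roughly 40° of clockwise travel and agrees with the torque stop. The key stands in its own hole at (672,210), and the wrench and brush are where they were.

```bash
python3 -c "
from bench import ctrl
print(ctrl.sign_off())"
```

```text
the job is handed in; nothing more can be done
None
```

The job is handed in at about 47 s: the chuck is tightened to its stop and the key is back down in its own hole. On the first turn the key seems to have slipped about 90° past the stop and then stuck, so I regripped it and turned it to the stop again; sign-off gave no verdict.

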